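# Sweep the stray creamer pods into the tray

## Robot

A 6-joint arm with a two-finger parallel gripper is mounted at the origin on a cart in front of the work surface, level with it; the furniture and walls round the work are solid. World frame = base frame: x ahead of the robot, y to its left, z up, the work surface at z = 0. Lengths are in mm, angles in rad, forces in N, time in s.
With the tool pointing down it reaches from about 275 to 1000 mm from the base axis. Payload 8.4 kg.
Tool frame: the origin (TCP) lies on the centre line of the jaws, within the pads' length; the fingertips stand 25 mm ahead of it and the grasp point (between the pads) lies 6 mm ahead of it; z points along the fingers, y is the line along which they close (so a half turn about z gives the same grasp; the last joint's range is limited). The gripper opens to 85 mm and grips with 20 to 120 N. Pads are 22 mm wide; open, the fingers measure 114 mm over their backs; the gripper's body (76 mm by 85 mm) begins 54 mm behind the grasp point. The pads swing forward as they close: fully open they stand 13 mm farther back than shut.
Start: joints at [1.131, 0.353, 1.633, -0, 1.155, -0.002], TCP at [264.966, 566.057, 256.281] pointing down, gripper open.
Joint ranges: [-2.63, 2.63], [-0.92, 2.1], [0.06, 2.66], [-1.3, 4.44], [0, 2.69], [-3.02, 3.02]. Speed limits (rad/s): [2.22, 2.22, 2.79, 3.14, 3.14, 3.14].

## Interface

Orientations are given as [roll, pitch, yaw] about the fixed x, y, z axes, in that order (R = Rz(yaw) Ry(pitch) Rx(roll)).
In Python, from rig import r gives the robot as it stands.
- The arm moves only by the shell command python3 -m jog 'ROWS' [FORCE]. ROWS is JSON, a list of rows, each a list of 3 entries, a list of its own where there are three numbers: the turn, a rotation vector about the tool's x, y, z in rad, then the shift along the tool's x, y, z in m, then the opening, from -1 (shut) to 1 (fully open). In form: [[[rx, ry, rz], [x, y, z], gripper], ...]. A call has 1 to 12 rows; each row shifts and turns the commanded pose from where the row before left it, along the tool's axes as they then stand; what a row does not reach is not made up. A row lasts 1/10 s, in which the tool goes at most 50 mm and 8.59 degrees, less where a joint would pass 70% of its speed; a pose out of reach is approached as far as the arm can. A call with a gripper value outside its range is refused whole. The fingers move at their own pace and stop on an object; FORCE is the grip in N (left out, the last holds). Time passes only in rows, so rows that do not move let the fingers close. It gives the time, the measured TCP pose, the force, the opening and the grip force at its end, in the units of the state.
- r.sense(): the state, without advancing time (a new reading comes with each control period).
- r.grab_frame(name): name is "side" or "top"; returns the picture (420x560x3 uint8, red, green, blue); there is no depth.
- r.camera_params(name): a dict with "fx", "fy", "cx", "cy" (pixels), "rvec" (rotation vector, rad) and "tvec" (3), from world to camera coordinates, as OpenCV has them. Camera axes: x right, y down, z forward; pixel columns grow to the right and rows downward; lengths in mm; the calibration is good to about 2 mm. A picture is of the moment at which its call begins. camera_params takes no time and is no camera call.
- r.sign_off(): hands the job in; it is judged then, once.
The state is a dict: "clock": time; "qpos": joint angles; "qvel": joint speeds; "joint_efforts": joint torques, N m; "eef_pos": TCP position; "tcp_rot": TCP orientation; "contact_force": force on the tool from outside, world axes, zero at the start; "wrist_torque": the same for the moment, N m; "opening": opening from 0.0 (shut) to 1.0 (fully open); "grasp_force": force on a finger pad.
Only numpy, scipy, OpenCV 4.12 (cv2) and the standard library are available. Lean on these libraries where they do the work, as an engineer would, in place of code of your own. Each camera call takes 0.05 s, during which the arm holds its last target. There are 200 camera calls.

## Task

Three creamer pods have been left lying about on the counter. Gently sweep all three along the counter with the fingertips, in through the open side of the low steel tray, until each is completely inside it. Do not pick up, pinch or crush the pods, and leave the shaker, cup and mug where they stand.

Things in the scene. Friction and masses are not known exactly. Their poses are not given: they have to be found in the camera images.
- pod_1: small white coffee-creamer pod with a foil lid, upright at the start: tapered tub 21 mm high, 38 mm across the lid (widest, at the top), about 20 mm across the foot, 10 to 17 g. Flat tab at lid height along its -y axis. Origin: at foot height, the middle of its outline with tab, 3.5 mm from the lid's centre towards the tab; tab tip 23 mm from it; z up. It slides easily and may tip if struck.
- pod_2: small white coffee-creamer pod with a foil lid, upright at the start: tapered tub 21 mm high, 38 mm across the lid (widest, at the top), about 20 mm across the foot, 10 to 17 g. Flat tab at lid height along its +x axis. Origin: at foot height, the middle of its outline with tab, 3.5 mm from the lid's centre towards the tab; tab tip 23 mm from it; z up. It slides easily and may tip if struck.
- pod_3: small white coffee-creamer pod with a foil lid, upright at the start: tapered tub 21 mm high, 38 mm across the lid (widest, at the top), about 20 mm across the foot, 10 to 17 g. Flat tab at lid height along its +y axis. Origin: at foot height, the middle of its outline with tab, 3.5 mm from the lid's centre towards the tab; tab tip 23 mm from it; z up. It slides easily and may tip if struck.
- tray: low fixed steel tray, open on the side towards the robot. Origin: centre of its outline, at counter height; x points from open side to back wall, y along the back wall. Inside: y -85 to 85 mm, x -65 (open edge) to 65 mm (back wall). Side and back walls 4 mm thick, 37 mm high with rim. Floor 2 mm thick, ramping down to the counter from x -45 to -80 mm so that pods slide in.
- shaker: bystander: salt shaker, 44 mm across, 90 mm high, left of the pods; origin at the centre of its underside
- cup: bystander: white ribbed plastic cup, upside down, 70 mm across, 60 mm high, behind the tray; origin at the centre of its underside. (Two more such cups farther back are fixed.)
- mug: bystander: white porcelain mug, upside down, 86 mm across, 94 mm high, 115 mm with the handle, far left; origin at the middle of its underside
There are look-alikes about, which are no part of the job. Leave any black, orange or red look-alike of the pod_2 alone.

How it is judged (in metres and radians):
At the end, for the whole second after the job is handed in: All three pods rest inside the tray: each pod's origin lies between the side walls, at least 20 mm in from the open edge and short of the back wall, low on the tray floor and still (under 20 mm/s). A pod may have tipped over (x of pod_1 in the frame of tray between -0.045 and 0.065 m and y of pod_1 in the frame of tray between -0.085 and 0.085 m and height (world z) of each of pod_1, pod_2, pod_3 below 0.032 m and linear speed of each of pod_1, pod_2, pod_3 below 0.02 m/s and x of pod_2 in the frame of tray between -0.045 and 0.065 m and y of pod_2 in the frame of tray between -0.085 and 0.085 m and x of pod_3 in the frame of tray between -0.045 and 0.065 m and y of pod_3 in the frame of tray between -0.085 and 0.085 m); the robot touches nothing.
It fails at once if a pod was lifted off the surface (its origin rose above 35 mm) (height (world z) of any of pod_1, pod_2, pod_3 above 0.035 m).
It fails at once if a pod was pinched or crushed (over 15 N from the fingers) (contact force between any of pod_1, pod_2, pod_3 and the fingers above 15 N).
It fails at once if the shaker, cup or mug was moved more than 15 mm or knocked over (distance of any of shaker, cup, mug from where it was at the start of the episode above 0.015 m or angle between any of shaker, cup, mug's own z axis and vertical above 0.3 rad).
It also fails if it takes over 72 s, if anything falls off the work surface, if the arm or the gripper's body presses on something with over 40 N, if the wrist force passes 120 N, or if a joint passes its speed limit or range.

## Working session

There is one attempt and no reset: what is moved stays moved. The work goes in short steps, Python scripts to look and compute and a shell command to move; the robot and the scene stay as the last step left them, time stands still between calls to the robot, and variables do not carry over. Pictures are saved under pics/ and viewed, at most 10 in all, crops included, and the job is handed in when it is done.

```bash
mkdir -p pics
python3 - <<'E'
from rig import r
import cv2,json
for n in("top","side"):
    im=r.grab_frame(n); cv2.imwrite(f"pics/{n}0.png",im[:,:,::-1]); print(n,r.camera_params(n))
print(r.sense())
E
```

```text
top {'fx': 492.8214659726038, 'fy': 492.8214659726038, 'cx': 280.61179960241185, 'cy': 215.46817668417262, 'rvec': array([ 2.20392073, -2.1789018 ,  0.11741047]), 'tvec': array([ 124.31887088,  627.94032245, 1170.12221603])}
side {'fx': 451.48620278538436, 'fy': 451.48620278538436, 'cx': 289.78608994987883, 'cy': 210.50357142322184, 'rvec': array([ 2.19029059, -0.63513951,  0.27911049]), 'tvec': array([-438.26620545,  335.36305415,  739.4885838 ])}
{'clock': 0.1, 'qpos': array([ 1.13062599e+00,  3.53535955e-01,  1.63404218e+00, -1.93864548e-06,
        1.15520084e+00, -2.42512266e-03]), 'qvel': array([ 3.81209307e-05,  2.13498310e-04, -3.06260981e-03, -6.56171788e-04,
       -1.07085766e-03,  4.51813828e-04]), 'joint_efforts': array([-6.26468027e-04, -6.06362915e+01, -3.42816746e+01,  2.49949139e-06,
        4.02322970e-03,  3.71506883e-05]), 'eef_pos': array([264.78721181, 565.71352094, 255.67107567]), 'tcp_rot': array([-3.14040633e+00, -1.10429136e-06,  2.70384823e+00]), 'contact_force': array([ 0.21096825,  0.25519269, -0.02273053]), 'wrist_torque': array([ 0.04374928,  0.01792257, -0.09425463]), 'grasp_force': 0.0, 'opening': 0.9990740344411219}
```

View pics/top0.png

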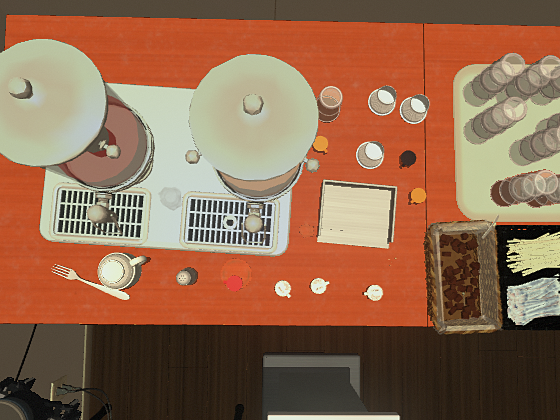

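View pics/side0.png

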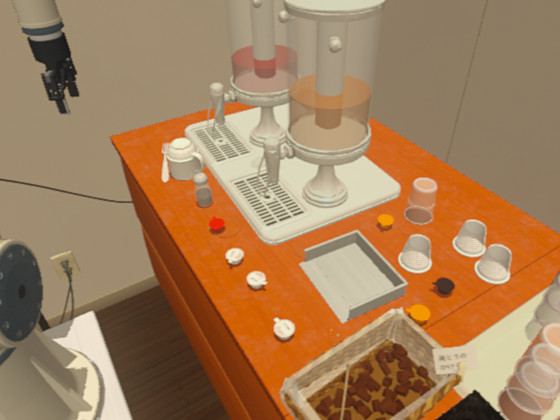

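The top view shows white pods at (283,289), (319,286) and (374,293), and the tray around (357,214) with its open side facing down the image.

Things that could be mistaken for the pods: red (234,282), orange (320,145) and (418,196), black (408,158), plus the white cup (370,154). Only the three white ones fit the description. In the side view they are at (234,257), (257,280) and (284,329).

```bash
cat > h.py <<'E'
from rig import r
import cv2,numpy as np
P={n:r.camera_params(n) for n in("top","side")}
def ray(n,uv):
    p=P[n];R=cv2.Rodrigues(p["rvec"])[0]
    d=R.T@np.array([(uv[0]-p["cx"])/p["fx"],(uv[1]-p["cy"])/p["fy"],1.]);return -R.T@p["tvec"],d
def onz(n,uv,z):
    o,d=ray(n,uv);return o+d*(z-o[2])/d[2]
def tri(a,b):
    o,d=ray("top",a);q,e=ray("side",b)
    s=np.linalg.lstsq(np.c_[d,-e],q-o,rcond=None)[0];A=o+s[0]*d;B=q+s[1]*e
    return (A+B)/2,np.linalg.norm(A-B)
def white(im,box):
    x0,y0,x1,y1=box;h=cv2.cvtColor(im[y0:y1,x0:x1],cv2.COLOR_RGB2HSV)
    m=((h[...,1]<90)&(h[...,2]>120)).astype(np.uint8)
    cs=cv2.findContours(m,cv2.RETR_EXTERNAL,cv2.CHAIN_APPROX_NONE)[0]
    return [c+np.array([x0,y0]) for c in cs if cv2.contourArea(c)>40]
def mid(c): (x,y),_=cv2.minEnclosingCircle(c);return np.array([x,y])
def pods(box=(255,180,410,312)):
    return white(r.grab_frame("top"),box)
E
python3 - <<'E'
from h import *
np.set_printoptions(precision=1,suppress=True)
T=r.grab_frame("top");S=r.grab_frame("side")
tc=[white(T,b) for b in((270,272,300,305),(302,270,338,300),(358,278,392,308))]
sc=[white(S,b) for b in((220,242,248,270),(243,266,272,296),(270,312,300,345))]
for a,b in zip(tc,sc):
    a=max(a,key=cv2.contourArea);b=max(b,key=cv2.contourArea)
    c,d,_=(cv2.minEnclosingCircle(a)[1],)*3
    print(mid(a),mid(b),"tri",*tri(mid(a),mid(b)),"z21",onz("top",mid(a),21),"side21",onz("side",mid(b),21),"rad mm",c*1170/493, 'ext',[onz("top",p,21)[:2] for p in (a[:,0].min(0),a[:,0].max(0))])
for uv in((322,181),(397,187),(392,246),(318,241)): print("rim",onz("top",uv,37))
print("tri corner back", tri((322,181),(357,233)),tri((397,187),(406,283)))
for n,uv,z in(("shaker",(186,276),45),("cup",(370,156),60),("mug",(119,270),94),("red",(234,282),21),("counter edge",(320,324),0),("basket",(427,300),60),("drip",(288,254),10)): print(n,onz("top",uv,z))
cr=lambda im,b,k:cv2.resize(im[b[1]:b[3],b[0]:b[2]],None,fx=k,fy=k,interpolation=cv2.INTER_CUBIC)
A=cr(T,(225,170,425,330),4)
cv2.imwrite("pics/crop.png",A[:600,:,::-1])
E
```

```text
[283.2 289.3] [234.2 255. ] tri [449.6 123.   20.4] 1.6264095380987698 z21 [448.9 123.3  21. ] side21 [450.1 122.   21. ] rad mm 22.785612671176995 ext [array([471. , 143.3]), array([430.8, 106.8])]
[319.5 285. ] [256.5 279. ] tri [459.2  36.1  18.9] 1.5077726403847007 z21 [460.  36.  21.] side21 [457.7  34.7  21. ] rad mm 21.39219932091889 ext [array([476.6,  56.6]), array([441.1,  15.5])]
[373.  292.5] [282.5 326.9] tri [442.9 -93.6  18.7] 0.46944358525911417 z21 [443.2 -93.3  21. ] side21 [441.8 -95.   21. ] rad mm 21.653884729071997 ext [array([461. , -71.5]), array([ 425.5, -115. ])]
rim [710.2  32.6  37. ]
rim [ 698.1 -149.6   37. ]
rim [ 555.3 -136.2   37. ]
rim [565.3  41.7  37. ]
tri corner back (array([713.9,  30.2,  25.1]), np.float64(4.268130634085168)) (array([ 697.3, -148.9,   37.7]), np.float64(1.7114088093669675))
shaker [479.5 352.5  45. ]
cup [768.5 -79.4  60. ]
mug [493.6 494.3  94. ]
red [465.3 241.5  21. ]
counter edge [364.7  32.3   0. ]
basket [ 429.7 -211.6   60. ]
drip [533.6 112.1  10. ]
```

View pics/crop.png

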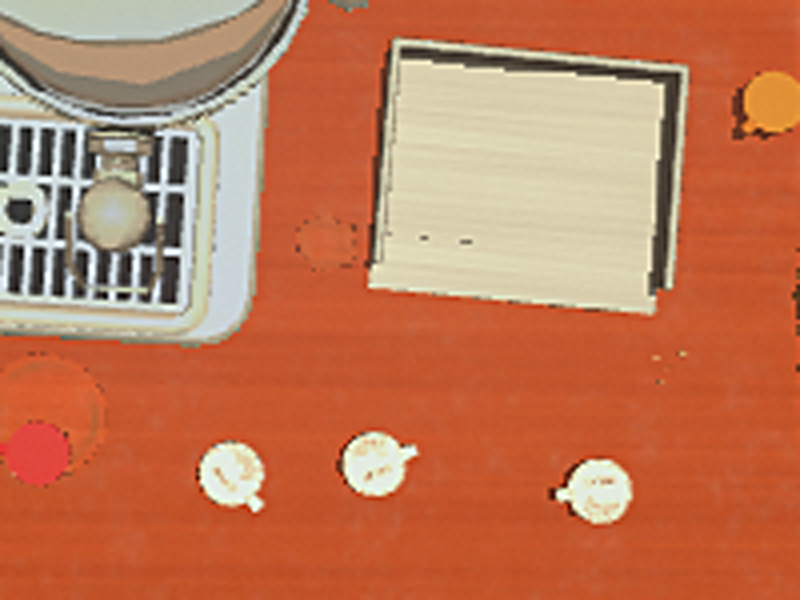

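The crop confirms the choice: white lids with tabs at (283,288), (319,286) and (375,293). Their measured heights are 19–20 mm, which fits 21 mm. The tray lip is at px (317,242) to (389,248).

I'll cradle each pod against two nearly closed fingertips and push it in. First I turn the tool and travel.

```bash
python3 -m jog '[[[0,0,-0.146],[0,0,0],-0.53],[[0,0,-0.146],[0,0,0],-0.53],[[0,0,-0.146],[0,0,0],-0.53],[[0,0,0],[-0.008,-0.045,0.004],-0.53],[[0,0,0],[-0.008,-0.045,0.004],-0.53],[[0,0,0],[-0.008,-0.045,0.004],-0.53],[[0,0,0],[-0.008,-0.045,0.004],-0.53],[[0,0,0],[-0.008,-0.045,0.004],-0.53],[[0,0,0],[-0.008,-0.045,0.004],-0.53],[[0,0,0],[-0.008,-0.045,0.004],-0.53],[[0,0,0],[-0.008,-0.045,0.004],-0.53],[[0,0,0],[-0.008,-0.045,0.004],-0.53]]' 20
python3 - <<'E'
from h import *
T=r.grab_frame("top")
for b in((270,272,300,305),(302,270,338,300),(358,278,392,308)):
    c=max(white(T,b),key=cv2.contourArea);m=np.zeros((420*4,560*4),np.uint8);cv2.fillPoly(m,[c*4+2],1)
    d=cv2.distanceTransform(m,2,5);p=np.argwhere(d>d.max()-.5).mean(0)[::-1]/4
    print("lid",p,onz("top",p,21).round(1),d.max()/4*2.37)
f=[onz("top",uv,z).round(1) for uv,z in(((317.5,241.7),0),((388.7,248),0),((318,236),37),((392.5,242.5),37),((323.2,180),37),((397,186.5),37))]
print(f)
print({k:v for k,v in r.sense().items() if k in("clock","eef_pos","tcp_rot","opening","contact_force")})
E
```

```text
clock: 1.4
eef_pos: [336.9, 159.4, 220.3]
tcp_rot: [3.141, 0.001, -3.141]
contact_force: [0.9, -0.2, -0.7]
opening: 0.232
grasp_force: 0.0
lid [282.66666667 288.41666667] [451.1 124.6  21. ] 17.062159
lid [318.58333333 285.91666667] [457.8  38.3  21. ] 16.806791
lid [374.91666667 292.83333333] [442.5 -97.9  21. ] 16.697477
[array([564.7,  39.2,   0. ]), array([ 551.1, -137.3,    0. ]), array([577.2,  41.8,  37. ]), array([ 563.7, -137.5,   37. ]), array([712.7,  29.7,  37. ]), array([ 699.4, -149.6,   37. ])]
{'clock': 1.45, 'eef_pos': array([336.6871109 , 153.95232045, 219.36518918]), 'tcp_rot': array([-3.13798027e+00, -1.05643372e-03,  3.14089345e+00]), 'contact_force': array([-2.12811464, -2.71206371, -1.51578118]), 'opening': 0.2302070284066933}
```

```bash
python3 -m jog '[[[0,0,0],[-0.010,-0.042,0.012],-0.53],[[0,0,0],[-0.010,-0.042,0.012],-0.53],[[0,0,0],[-0.010,-0.042,0.012],-0.53],[[0,0,0],[-0.010,-0.042,0.012],-0.53],[[0,0,0],[-0.010,-0.042,0.012],-0.53],[[0,0,0],[-0.010,-0.042,0.012],-0.53],[[0,0,0],[0,0,0.026],-0.53],[[0,0,0],[0,0,0.026],-0.53],[[0,0,0],[0,0,0.026],-0.53],[[0,0,0],[0,0,0.020],-0.53],[[0,0,0],[0,0,0],-0.53],[[0,0,0],[0,0,0],-0.53]]'
```

```text
clock: 2.65
eef_pos: [397.0, -90.9, 50.4]
tcp_rot: [3.141, -0.001, -3.141]
contact_force: [0.4, 0.5, -0.2]
opening: 0.239
grasp_force: 0.0
```

```bash
python3 -m jog '[[[0,0,0],[0,-0.007,0.007],-0.53],[[0,0,0],[0,0,0.006],-0.53],[[0,0,0],[-0.009,0,0],-0.53],[[0,0,0],[-0.005,0,0],-0.53],[[0,0,0],[-0.005,0,0],-0.53],[[0,0,0],[-0.006,0,0],-0.53],[[0,0,0],[-0.006,0,0],-0.53],[[0,0,0],[-0.008,0,0],-0.53],[[0,0,0],[-0.008,0,0],-0.53],[[0,0,0],[-0.008,0,0],-0.53],[[0,0,0],[-0.008,0,0],-0.53],[[0,0,0],[-0.008,0,0],-0.53]]'
python3 - <<'E'
from h import *
for n,b in(("top",(340,220,410,310)),("side",(250,270,370,390))):
    im=r.grab_frame(n)[b[1]:b[3],b[0]:b[2]];im=cv2.resize(im,(400,int(400*im.shape[0]/im.shape[1])),interpolation=2)
    a=im if n=="top" else np.hstack([a[:400],im[:400]])
cv2.imwrite("pics/c1.png",a[:,:,::-1])
E
```

```text
clock: 3.85
eef_pos: [468.8, -97.9, 37.2]
tcp_rot: [3.142, -0.0, -3.141]
contact_force: [-0.1, 0.4, 0.1]
opening: 0.237
grasp_force: 0.1
```

View pics/c1.png

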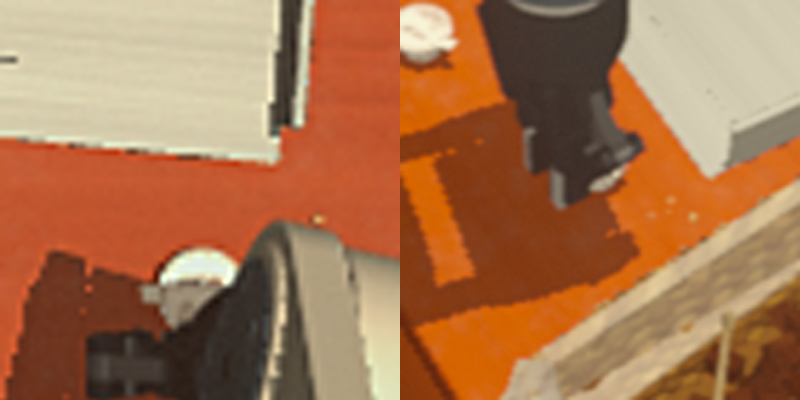

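The pod is upright and cradled, with its lid near px (374,269). Continuing the push.

```bash
python3 -m jog '[[[0,0,0],[-0.009,-0.0005,0],-0.53],[[0,0,0],[-0.009,-0.0005,0],-0.53],[[0,0,0],[-0.009,-0.0005,0],-0.53],[[0,0,0],[-0.009,-0.0005,0],-0.53],[[0,0,0],[-0.009,-0.0005,0],-0.53],[[0,0,0],[-0.009,-0.0005,0],-0.53],[[0,0,0],[-0.009,-0.0005,0],-0.53],[[0,0,0],[-0.009,-0.0005,0],-0.53],[[0,0,0],[-0.009,-0.0005,0],-0.53],[[0,0,0],[-0.009,-0.0005,0],-0.53],[[0,0,0],[-0.009,-0.0005,0],-0.53],[[0,0,0],[-0.009,-0.0005,0],-0.53]]'
python3 -m jog '[[[0,0,0],[-0.009,-0.0005,0],-0.53],[[0,0,0],[-0.009,-0.0005,0],-0.53],[[0,0,0],[-0.009,-0.0005,0],-0.53],[[0,0,0],[-0.008,0,0],-0.53],[[0,0,0],[-0.007,0,0],-0.53],[[0,0,0],[-0.006,0,0],-0.53],[[0,0,0],[-0.004,0,0],-0.53],[[0,0,0],[-0.002,0,0],-0.53],[[0,0,0],[0,0,0],-0.53]]'
```

```text
clock: 5.15
eef_pos: [576.9, -103.9, 37.3]
tcp_rot: [-3.142, 0.0, -3.141]
contact_force: [-0.5, -1.0, -1.1]
opening: 0.237
grasp_force: 0.1
clock: 6.05
eef_pos: [630.2, -105.3, 37.3]
tcp_rot: [3.142, 0.0, -3.141]
contact_force: [0.4, -0.5, -0.2]
opening: 0.234
grasp_force: 0.0
```

```bash
python3 -m jog '[[[0,0,0],[0.020,0,0],-0.53],[[0,0,0],[0,0,-0.040],-0.53],[[0,0,0],[0,0,-0.045],-0.53],[[0,0,0],[0.032,0.027,0],-0.53],[[0,0,0],[0.032,0.027,0],-0.53],[[0,0,0],[0.032,0.027,0],-0.53],[[0,0,0],[0.032,0.027,0],-0.53],[[0,0,0],[0.032,0.027,0],-0.53],[[0,0,0],[0.032,0.027,0],-0.53],[[0,0,0.149],[0,0,0],-0.53],[[0,0,0.149],[0,0,0],-0.53],[[0,0,0.149],[0,0,0],-0.53]]'
python3 -m jog '[[[0,0,0],[0,0,0],-0.53],[[0,0,0],[0,0,0],-0.53]]'
python3 - <<'E'
from h import *
T=r.grab_frame("top")
cv2.imwrite("pics/t2.png",cv2.resize(T[170:320,240:440],None,fx=4,fy=4,interpolation=2)[:,:,::-1])
E
```

```text
clock: 7.25
eef_pos: [417.6, 56.9, 122.5]
tcp_rot: [3.141, 0.0, 2.689]
contact_force: [0.4, 0.5, 0.4]
opening: 0.231
grasp_force: 0.0
clock: 7.45
eef_pos: [417.9, 56.5, 122.3]
tcp_rot: [3.142, 0.0, 2.699]
contact_force: [-0.7, -0.2, -0.4]
opening: 0.235
grasp_force: 0.0
```

View pics/t2.png

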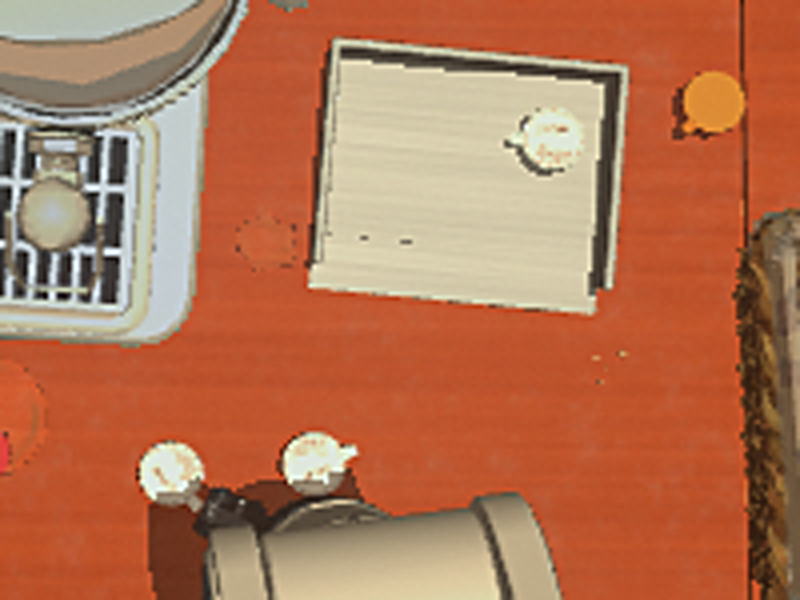

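C, at crop (552,138), is well inside the tray and upright. B, at crop (315,460), is ahead of the tool, and A's tab is clear of the fingers. Lowering and pushing B.

```bash
python3 -m jog '[[[0,0,0],[0,0,0.030],-0.53],[[0,0,0],[0,0,0.030],-0.53],[[0,0,0],[0,0,0.020],-0.53],[[0,0,0],[0,0,0.005],-0.53],[[0,0,0],[-0.006,0,0],-0.53],[[0,0,0],[-0.005,0,0],-0.53],[[0,0,0],[-0.005,0,0],-0.53],[[0,0,0],[-0.006,0,0],-0.53],[[0,0,0],[-0.007,0,0],-0.53],[[0,0,0],[-0.009,0,0],-0.53],[[0,0,0],[-0.009,0,0],-0.53],[[0,0,0],[-0.009,0,0],-0.53]]'
python3 -m jog '[[[0,0,0],[-0.009,0,0],-0.53],[[0,0,0],[-0.009,0,0],-0.53],[[0,0,0],[-0.009,0,0],-0.53],[[0,0,0],[-0.009,0,0],-0.53],[[0,0,0],[-0.009,0,0],-0.53],[[0,0,0],[-0.009,0,0],-0.53],[[0,0,0],[-0.009,0,0],-0.53],[[0,0,0],[-0.009,0,0],-0.53],[[0,0,0],[-0.009,0,0],-0.53],[[0,0,0],[-0.009,0,0],-0.53],[[0,0,0],[-0.009,0,0],-0.53],[[0,0,0],[-0.009,0,0],-0.53]]'
python3 -m jog '[[[0,0,0],[-0.009,0,0],-0.53],[[0,0,0],[-0.009,0,0],-0.53],[[0,0,0],[-0.009,0,0],-0.53],[[0,0,0],[-0.008,0,0],-0.53],[[0,0,0],[-0.007,0,0],-0.53],[[0,0,0],[-0.005,0,0],-0.53],[[0,0,0],[-0.003,0,0],-0.53],[[0,0,0],[0,0,0],-0.53]]'
```

```text
clock: 8.7
eef_pos: [469.4, 32.0, 37.3]
tcp_rot: [3.142, 0.0, 2.695]
contact_force: [-0.4, 0.2, -0.5]
opening: 0.237
grasp_force: 0.2
clock: 9.9
eef_pos: [566.6, -14.6, 37.3]
tcp_rot: [-3.142, -0.0, 2.695]
contact_force: [-0.4, 0.6, 0.7]
opening: 0.236
grasp_force: 0.2
clock: 10.7
eef_pos: [611.3, -36.0, 37.3]
tcp_rot: [3.142, 0.0, 2.695]
contact_force: [-1.0, -0.0, 0.5]
opening: 0.234
grasp_force: 0.0
```

```bash
python3 -m jog '[[[0,0,0],[0.020,0,0],-0.53],[[0,0,0],[0,0,-0.040],-0.53],[[0,0,0],[0,0,-0.045],-0.53],[[0,0,0.135],[0,0,0],-0.53],[[0,0,0.135],[0,0,0],-0.53],[[0,0,0.135],[0,0,0],-0.53],[[0,0,0.135],[0,0,0],-0.53],[[0,0,0.135],[0,0,0],-0.53]]'
python3 -m jog '[[[0,0,0],[0.040,-0.010,0],-0.53],[[0,0,0],[0.040,-0.010,0],-0.53],[[0,0,0],[0.040,-0.010,0],-0.53],[[0,0,0],[0.040,-0.010,0],-0.53],[[0,0,0],[0.040,-0.010,0],-0.53],[[0,0,0],[0.040,-0.010,0],-0.53],[[0,0,0],[0,0,0],-0.53],[[0,0,0],[0,0,0],-0.53]]'
python3 - <<'E'
from h import *
T=r.grab_frame("top")
cv2.imwrite("pics/t3.png",cv2.resize(T[170:320,220:420],None,fx=4,fy=4,interpolation=2)[:,:,::-1])
E
```

```text
clock: 11.5
eef_pos: [592.6, -27.1, 122.3]
tcp_rot: [-3.141, -0.0, 2.014]
contact_force: [0.4, -0.1, 0.6]
opening: 0.238
grasp_force: 0.0
clock: 12.3
eef_pos: [434.4, 163.5, 122.5]
tcp_rot: [3.141, 0.0, 2.022]
contact_force: [0.9, -1.1, -0.3]
opening: 0.234
grasp_force: 0.0
```

View pics/t3.png

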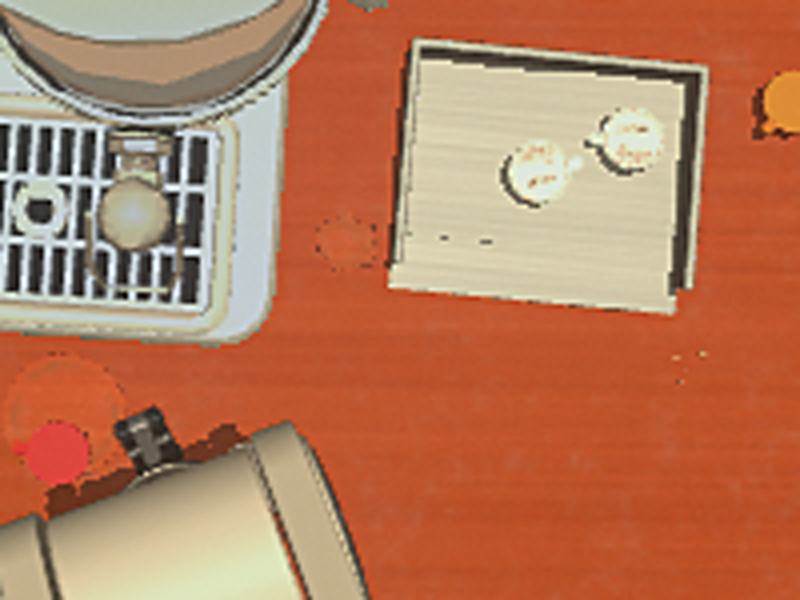

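Two pods are upright in the tray, at crop (540,170) and (632,138). A is hidden under the arm, where it was. First leg for A now: diagonal, until it lies in front of the opening.

```bash
python3 -m jog '[[[0,0,0],[0,-0.002,0.030],-0.53],[[0,0,0],[0,0,0.030],-0.53],[[0,0,0],[0,0,0.020],-0.53],[[0,0,0],[0,0,0.005],-0.53],[[0,0,0],[-0.005,0,0],-0.53],[[0,0,0],[-0.005,0,0],-0.53],[[0,0,0],[-0.005,0,0],-0.53],[[0,0,0],[-0.006,0,0],-0.53],[[0,0,0],[-0.007,0,0],-0.53],[[0,0,0],[-0.009,0,0],-0.53],[[0,0,0],[-0.009,0,0],-0.53],[[0,0,0],[-0.009,0,0],-0.53]]'
python3 -m jog '[[[0,0,0],[-0.009,0,0],-0.53],[[0,0,0],[-0.009,0,0],-0.53],[[0,0,0],[-0.009,0,0],-0.53],[[0,0,0],[-0.009,0,0],-0.53],[[0,0,0],[-0.009,0,0],-0.53],[[0,0,0],[-0.009,0,0],-0.53],[[0,0,0],[-0.009,0,0],-0.53],[[0,0,0],[-0.009,0,0],-0.53],[[0,0,0],[-0.009,0,0],-0.53],[[0,0,0],[-0.008,0,0],-0.53],[[0,0,0],[-0.005,0,0],-0.53],[[0,0,0],[-0.002,0,0],-0.53]]'
python3 -m jog '[[[0,0,0],[0,0,0],-0.53],[[0,0,0],[0.020,0,0],-0.53],[[0,0,0],[0,0,-0.040],-0.53],[[0,0,0],[0,0,-0.045],-0.53],[[0,0,0],[0.030,-0.030,0],-0.53],[[0,0,0],[0.030,-0.030,0],-0.53],[[0,0,0],[0.030,-0.030,0],-0.53],[[0,0,0],[0,0,0],-0.53]]'
python3 - <<'E'
from h import *
T=r.grab_frame("top")
cv2.imwrite("pics/t4.png",cv2.resize(T[170:320,220:420],None,fx=4,fy=4,interpolation=2)[:,:,::-1])
E
```

```text
clock: 13.55
eef_pos: [457.3, 111.8, 37.3]
tcp_rot: [3.141, 0.0, 2.02]
contact_force: [0.1, 0.6, 0.1]
opening: 0.236
grasp_force: 0.1
clock: 14.75
eef_pos: [498.8, 25.5, 37.3]
tcp_rot: [3.142, 0.0, 2.019]
contact_force: [-0.1, 0.7, 0.5]
opening: 0.238
grasp_force: 0.1
clock: 15.55
eef_pos: [363.6, 86.4, 121.6]
tcp_rot: [-3.136, -0.002, 2.022]
contact_force: [-0.3, -0.6, -0.7]
opening: 0.234
grasp_force: 0.0
```

View pics/t4.png

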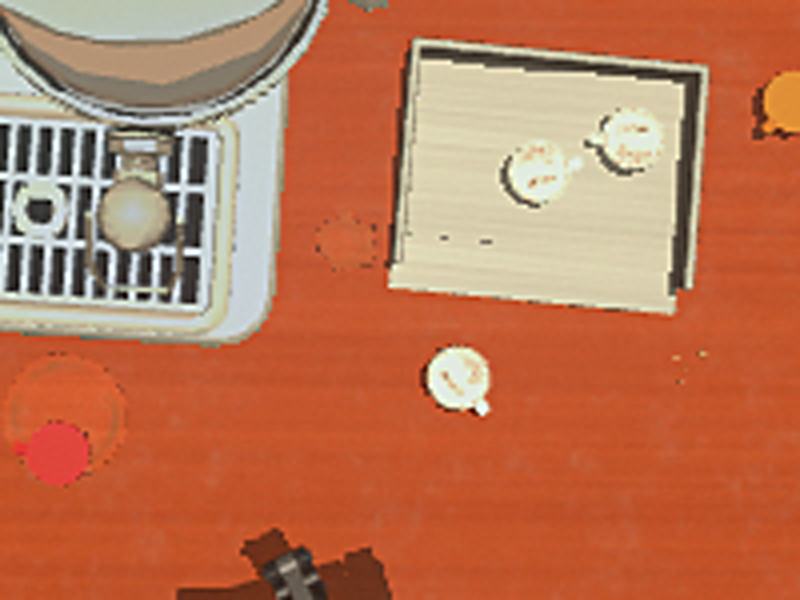

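A is upright at crop (458,379), in front of the opening. Its tab points back and to the right.

```bash
python3 -m jog '[[[0,0,-0.131],[0,0,0],-0.53],[[0,0,-0.131],[0,0,0],-0.53],[[0,0,-0.131],[0,0,0],-0.53],[[0,0,-0.131],[0,0,0],-0.53],[[0,0,-0.131],[0,0,0],-0.53],[[0,0,-0.131],[0,0,0],-0.53],[[0,0,-0.131],[0,0,0],-0.53],[[0,0,-0.131],[0,0,0],-0.53],[[0,0,0],[0,0,0],-0.53],[[0,0,0],[0,0,0],-0.53]]'
python3 - <<'E'
from h import *
L=onz("top",(334.5,264.75),21);B=onz("top",(355,212.5),23)
print(L,B)
s=r.sense();y=s["tcp_rot"][2];X=np.array([np.cos(y),np.sin(y)]);Y=np.array([np.sin(y),-np.cos(y)])
d=L[:2]+45*X-s["eef_pos"][:2];print("tool shift",d@X,d@Y,y)
E
```

```text
clock: 16.6
eef_pos: [370.4, 86.1, 122.4]
tcp_rot: [3.141, 0.001, 3.064]
contact_force: [-0.3, 1.0, 0.1]
opening: 0.231
grasp_force: 0.0
[ 5.08874069e+02 -9.37492089e-02  2.10000000e+01] [636.0867542  -49.74092534  23.        ]
tool shift -99.7640642476169 -75.18561571805999 3.063869592203653
```

```bash
python3 -m jog '[[[0,0,0],[-0.033,-0.025,0],-0.53],[[0,0,0],[-0.033,-0.025,0],-0.53],[[0,0,0],[-0.033,-0.025,0],-0.53],[[0,0,0],[0,0,0.030],-0.53],[[0,0,0],[0,0,0.030],-0.53],[[0,0,0],[0,0,0.020],-0.53],[[0,0,0],[0,0,0.005],-0.53],[[0,0,0],[-0.005,0,0],-0.53],[[0,0,0],[-0.005,0,0],-0.53],[[0,0,0],[-0.005,0,0],-0.53],[[0,0,0],[-0.006,0,0],-0.53],[[0,0,0],[-0.007,0,0],-0.53]]'
python3 -m jog '[[[0,0,0],[-0.009,0,0],-0.53],[[0,0,0],[-0.009,0,0],-0.53],[[0,0,0],[-0.009,0,0],-0.53],[[0,0,0],[-0.009,0,0],-0.53],[[0,0,0],[-0.009,0,0],-0.53],[[0,0,0],[-0.009,0,0],-0.53],[[0,0,0],[-0.009,0,0],-0.53],[[0,0,0],[-0.009,0,0],-0.53],[[0,0,0],[-0.009,0,0],-0.53],[[0,0,0],[-0.009,0,0],-0.53],[[0,0,0],[-0.008,0,0],-0.53],[[0,0,0],[-0.005,0,0],-0.53]]'
python3 -m jog '[[[0,0,0],[-0.002,0,0],-0.53],[[0,0,0],[0,0,0],-0.53],[[0,0,0],[0.020,0,0],-0.53],[[0,0,0],[0,0,-0.040],-0.53],[[0,0,0],[0,0,-0.045],-0.53],[[0,0,0],[0.040,0,-0.010],-0.53],[[0,0,0],[0.040,0,-0.010],-0.53],[[0,0,0],[0.040,0,-0.010],-0.53],[[0,0,0],[0.040,0,-0.010],-0.53],[[0,0,0],[0,0,0],-0.53],[[0,0,0],[0,0,0],-0.53]]'
python3 - <<'E'
from h import *
T=r.grab_frame("top")
cv2.imwrite("pics/t5.png",cv2.resize(T[140:320,180:440],None,fx=3,fy=3,interpolation=2)[:,:,::-1])
E
```

```text
clock: 17.8
eef_pos: [491.8, 1.9, 37.9]
tcp_rot: [3.141, 0.001, 3.068]
contact_force: [-0.1, -0.0, 0.6]
opening: 0.235
grasp_force: 0.1
clock: 19.0
eef_pos: [594.5, -5.8, 37.3]
tcp_rot: [3.142, 0.0, 3.068]
contact_force: [-0.4, 0.4, -0.0]
opening: 0.236
grasp_force: 0.0
clock: 20.1
eef_pos: [415.7, 7.5, 162.8]
tcp_rot: [3.141, 0.001, 3.068]
contact_force: [0.9, -0.3, 0.9]
opening: 0.229
grasp_force: 0.0
```

View pics/t5.png

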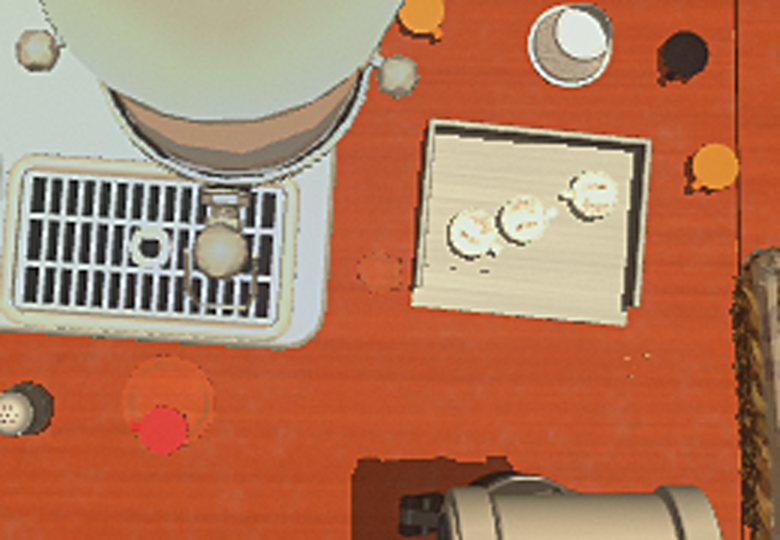

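All three pods are upright inside the tray, at crop (472,234), (522,218) and (594,195). A lies about 25 mm past the limit line, and the bystanders have not moved. Handing in.

Run:
```python
from h import *
print(onz("top",(180+472/3,140+234/3),23))
print(r.sign_off())
```

```text
[622.11502412  -6.57607525  23.        ]
the job is handed in; nothing more can be done
None
```

I swept all three creamer pods into the tray; they stood upright and fully inside it in the last picture, the shaker and cup had not visibly moved (the mug was out of that view), and I handed the job in at about 20 s; no verdict came back.

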